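# Snap the filter cover onto the bench dust intake

### The arm

A 7-joint arm with a two-finger parallel gripper is mounted at the origin on the work surface. World frame = base frame: x ahead of the robot, y to its left, z up, the work surface at z = 0. Lengths are in m, angles in rad, forces in N, time in s.
With the tool pointing down it reaches from about 0.425 to 0.825 m from the base axis. Payload 3.6 kg.
Tool frame: the origin (TCP) lies at the very end of the fingers, on their centre line; the grasp point (between the pads) lies 19 mm behind it; z points along the fingers, y is the direction in which the jaws open and shut (so a half turn about z gives the same grasp; the last joint's range is limited). The gripper opens to 85 mm and grips with 20 to 120 N. Pads are 22 mm wide; open, the fingers measure 114 mm over their backs; the gripper's body (76 mm by 85 mm) begins 54 mm behind the grasp point. The pads swing forward as they close: fully open they stand 13 mm farther back than shut.
Start: joints at [-1.137, 0.615, -0.013, 1.423, 0.008, 1.103, -0.04], TCP at [0.288, 0.582, 0.231] pointing down, gripper open.
Joint ranges: [-3.12, 3.12], [-0.3, 2.06], [-1.34, 1.32], [0.26, 2.42], [-1.36, 4.5], [0.01, 1.98], [-2.84, 2.84]. Speed limits (rad/s): [2.79, 2.79, 3.14, 3.14, 3.14, 3.14, 3.14].

### API

Orientations are given as a unit quaternion [w, x, y, z].
In Python, from cell import r, viewer gives the robot as it stands.
- The arm moves only by the tool arm_command, never from a script. Its argument "series" is a list of rows, each an object of numbers: "x", "y", "z": the shift along the world's x, y, z in m; "yaw": the turn about the world's z in rad. In form: [{"x": .., "y": .., "z": .., "yaw": ..}, ...]. A call has 1 to 12 rows; each row is the pose to reach, as a shift and turn from the pose commanded when the call began; what a row does not reach only later rows make up. A row lasts 1/8 s, in which the tool goes at most 62.5 mm and 10.7 degrees, less where a joint would pass 70% of its speed; a pose out of reach is approached as far as the arm can. A call with a gripper value outside its range is refused whole. "gripper" is the finger opening in m, from 0 to 0.0854, set as the call begins (left out, the last holds). The fingers move at their own pace and stop on an object; "newtons" is the grip in N (left out, the last holds). Time passes only in rows, so rows that repeat a pose let the fingers close. It gives the time, the measured TCP pose, the force and the opening at its end, in the units of the state.
- r.get_state(): the state, without advancing time (a new reading comes with each control period).
- viewer.capture(name): name is "scene" or "side" or "wrist"; returns a dict with "image" (420x560x3 uint8, red, green, blue), "fx", "fy", "cx", "cy" (pixels), "origin" and "attitude" of the camera in the world; the wrist camera has in their place "T_tool_cam" (4x4, takes a point from camera to tool coordinates, whose origin is the TCP and whose axes are the flange's). Camera axes: x right, y up, looking along -z (the intrinsics and any distortion apply to the point x, -y, -z); pixel columns grow to the right and rows downward; lengths in m; the calibration is good to about 2 mm. A picture is of the moment at which its call begins: read the wrist's pose just before it. There is no depth.
- r.job_done(): hands the job in, once; it reports no verdict.
The state is a dict: "time_s": time; "joints": joint angles; "qvel": joint speeds; "joint_efforts": joint torques, N m; "ee_pos": TCP position; "tcp_rot": TCP orientation; "ft_force": force on the tool from outside, world axes, zero at the start; "ft_torque": the same for the moment, N m; "opening": opening from 0.0 (shut) to 1.0 (fully open).
Only numpy, scipy, OpenCV 4.12 (cv2) and the standard library are available. Lean on these libraries where they do the work, as an engineer would, in place of code of your own. Each camera call takes 0.05 s, during which the arm holds its last target. There are 200 camera calls.

### The job

On the dental lab bench, take the slotted rectangular cover by its bar (not the round lid that lies about) and set it over the white dust intake, between its two upright snap hooks. Push it straight down until it lies flat and fully home and both hooks have clicked back over its edges, then let go.

Things in the scene. Friction and masses are not known exactly. Their poses are not given: they have to be found in the camera images.
- cover_centre (a point): Centre of the loose grey plastic cover (0.12 kg): slotted plate 90 (its x) by 80 (y) by 8 mm; on its middle a grip bar 16 mm thick (x), 40 long (y), 34 tall. The point lies half-way up: 21 mm above the underside, 21 below the bar's top. It lies flat on the bench, z up; a half turn makes no difference. A round lid (84 mm disc, same bar) is a bystander.
- seat (a point): Middle of the flat top of the fixed white dust intake, 80 mm above the bench, where the cover's underside must rest; z up. Top 138 (x) by 94 mm (y); foot 144 by 140. The cover's 90 mm side goes along its x, either way round, between end stops 6 mm tall and 128 mm apart (19 mm play each way). A hose stub sticks out 24 mm at +x. Snap hooks stand at the middle of its +y and -y sides.
- hook_left (a joint): Bend (rad) of the springy hook at the intake's +y side: 0 upright, as at the start and when clicked; positive outwards, to 0.3; about 0.1 as the cover passes. Both hooks: 24 mm wide along x, tops 48 mm above the seat, upright faces 96 mm apart (8 mm play each side of the cover). Heads are ramps, 104 mm apart at the top, 62 at the noses; undersides 10 mm above the seat.
- hook_right (a joint): The same for the hook at the intake's -y side, positive outwards. Pushing the cover down past both noses takes about 6 to 18 N; once home, its plate lies 2 mm under both noses.
There are look-alikes about, which are no part of the job. What is shaped like the part that bears cover_centre but blue or brown is not meant.

How it is judged:
At the end, for the whole second after the job is handed in: The rectangular cover lies flat (within 3 degrees) and fully home on the intake's top (underside within 3 mm of it), within 20 mm along and 14 mm across its middle and 15 degrees of square, and both hooks have sprung back upright (bend under 0.05 rad) over its edges (x of cover_centre in the frame of seat between -0.02 and 0.02 m and y of cover_centre in the frame of seat between -0.014 and 0.014 m and z of cover_centre in the frame of seat between 0.018 and 0.024 m and angle between cover_centre's own z axis and vertical below 0.05 rad and angle between the x axis of cover_centre and the x axis of seat, either way round below 0.26 rad and value of joint each of hook_left, hook_right below 0.05 rad); the robot touches nothing.
It also fails if it takes over 38 s, if anything falls off the work surface, if the arm or the gripper's body presses on something with over 40 N, if the wrist force passes 120 N, or if a joint passes its speed limit or range.

## Working session

There is one attempt and no reset: what is moved stays moved. The work goes in short steps, Python scripts to look and compute and a tool call to move; the robot and the scene stay as the last step left them, time stands still between calls to the robot, and variables do not carry over. Pictures are saved under pics/ and viewed, about 8 in all and at most 12, crops included, and the job is handed in when it is done.

Besides the shell and the picture viewer there is one more tool, called after "Request:" in YAML: its name, and indented under it one key for each argument. arm_command: Moves the arm, as the interface text tells. Its arguments: {"type":"object","properties":{"series":{"type":"array","items":{"type":"object","properties":{"x":{"type":"number"},"y":{"type":"number"},"z":{"type":"number"},"yaw":{"type":"number"}}}},"gripper":{"type":"number"},"newtons":{"type":"number"}},"required":["series"]}

```bash
mkdir -p pics
cat > h.py <<'E'
import numpy as np, cv2, json
from cell import r, viewer
from scipy.spatial.transform import Rotation as R
def quat(q): return R.from_quat([q[1],q[2],q[3],q[0]])
def snap(name, save=None):
    s=r.get_state(); c=viewer.capture(name)
    if save: cv2.imwrite('pics/'+save+'.png', c['image'][:,:,::-1])
    if 'T_tool_cam' in c:
        T=np.eye(4);T[:3,:3]=quat(s['tcp_rot']).as_matrix();T[:3,3]=s['ee_pos']
        T=T@np.array(c['T_tool_cam'])
    else:
        T=np.eye(4);a=np.array(c['attitude'])
        T[:3,:3]=a if a.shape==(3,3) else quat(a).as_matrix()
        T[:3,3]=c['origin']
    return c,T
def dist(c):
    for k in c:
        if 'dist' in k.lower(): return np.array(c[k],float)
    return np.zeros(5)
def K(c): return np.array([[c['fx'],0,c['cx']],[0,c['fy'],c['cy']],[0,0,1.]])
def topos(c,T,uv,z):
    p=cv2.undistortPoints(np.array(uv,float).reshape(-1,1,2),K(c),dist(c)).reshape(-1,2)
    d=np.c_[p[:,0],-p[:,1],-np.ones(len(p))]@T[:3,:3].T
    return T[:3,3]+d*((np.asarray(z)-T[2,3])/d[:,2])[:,None]
def proj(c,T,P):
    q=(np.atleast_2d(P)-T[:3,3])@T[:3,:3]
    return cv2.projectPoints(q*[1,-1,-1],np.zeros(3),np.zeros(3),K(c),dist(c))[0].reshape(-1,2)
E
python3 - <<'E'
from h import *
print(r.get_state())
ims=[]
for n in('scene','side','wrist'):
    c,T=snap(n,n+'0'); print(n,{k:v for k,v in c.items() if k!='image'})
E
```

```text
{'time_s': 0.0, 'joints': array([-1.13749854,  0.61589615, -0.01262994,  1.4249429 ,  0.00810582,
        1.10339428, -0.04038047]), 'qvel': array([ 8.82311684e-05, -1.53216753e-03, -5.08783294e-04, -3.56382982e-04,
       -1.18308058e-03,  5.94104776e-04,  8.22170175e-04]), 'joint_efforts': array([-4.99687321e-04, -4.69211948e+01,  2.59021148e-01, -1.71033973e+01,
        1.00483364e-02,  9.46346030e-03, -4.11000087e-06]), 'ee_pos': array([0.2880881, 0.5817972, 0.2301385]), 'tcp_rot': array([-2.77811134e-04,  2.27830162e-01,  9.73700026e-01, -1.26509181e-03]), 'ft_force': array([ 0.43335839, -0.17863513,  0.44469096]), 'ft_torque': array([ 0.0401147 ,  0.02167741, -0.01044176]), 'opening': 1.0001794293571054}
scene {'fx': 528.7408984019803, 'fy': 528.7408984019803, 'cx': 279.9690442075094, 'cy': 205.06771246352397, 'origin': array([1.1375071 , 0.55591258, 0.76025065]), 'attitude': array([0.39411647, 0.18087428, 0.39037162, 0.81213712])}
side {'fx': 517.9496688036106, 'fy': 517.9496688036106, 'cx': 285.14482313281275, 'cy': 200.46222475606615, 'origin': array([-0.0329569 , -0.8923352 ,  0.73830582]), 'attitude': array([ 0.8408181 ,  0.47075286, -0.12017419, -0.23869401])}
wrist {'fx': 337.5359556286519, 'fy': 337.5359556286519, 'cx': 281.3893585145189, 'cy': 209.9478983046574, 'T_tool_cam': array([[-4.02574230e-04,  9.60292881e-01,  2.78993585e-01,
         7.16265901e-02],
       [ 9.99999905e-01,  4.33375459e-04, -4.87221848e-05,
         5.56358810e-04],
       [-1.67696540e-04,  2.78993539e-01, -9.60292964e-01,
        -1.42166922e-01],
       [ 0.00000000e+00,  0.00000000e+00,  0.00000000e+00,
         1.00000000e+00]])}
```

View pics/scene0.png

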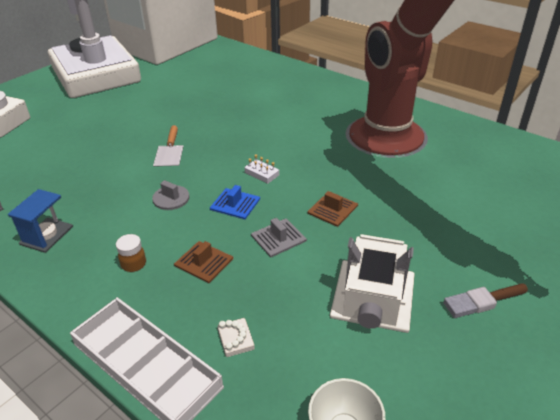

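View pics/side0.png

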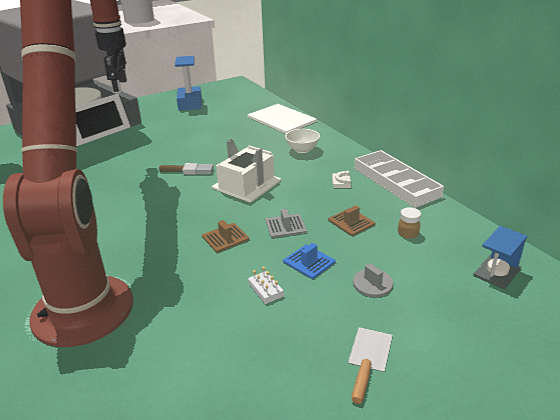

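Scene view: the rectangular grey cover is at (278,236). Look-alikes are brown covers at (333,207) and (204,261), a blue one at (235,202), and the grey round lid at (171,195). Only (278,236) is both grey and rectangular. The intake is at (376,280), with its hose at (370,315). I'll confirm with one enlarged crop.

Run:
```python
from h import *
a=cv2.imread('pics/scene0.png');b=cv2.imread('pics/side0.png')
A=cv2.resize(a[205:335,240:430],None,fx=4.2,fy=4.2,interpolation=cv2.INTER_CUBIC)[:,:798]
cv2.imwrite('pics/crA.png',A)
B=cv2.resize(b[130:250,200:320],None,fx=5,fy=5,interpolation=cv2.INTER_CUBIC)
cv2.imwrite('pics/crB.png',B)
```

```text
(no output)
```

View pics/crA.png

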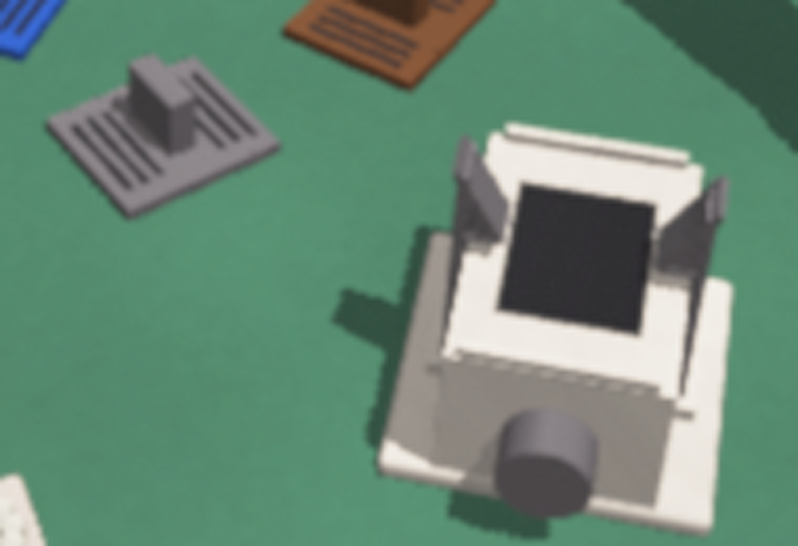

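View pics/crB.png

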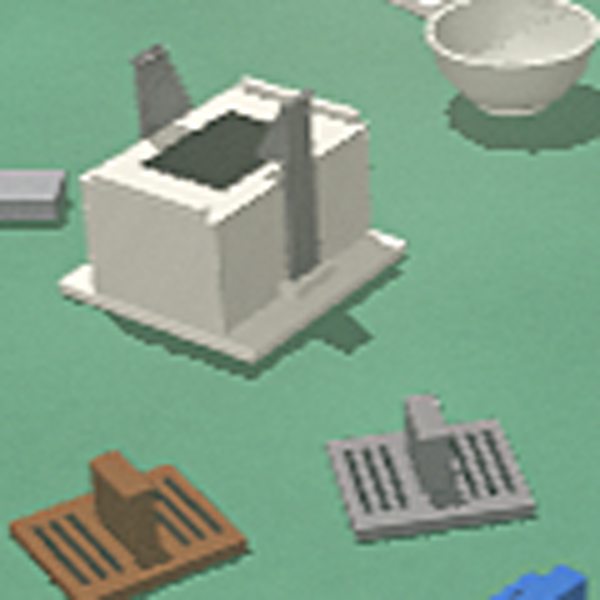

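Confirmed: the grey slotted rectangular cover has crop A corners (47,122), (195,58), (280,147) and (130,213). The intake's dark opening is at (522,183), (656,207), (640,333) and (498,310). In crop B the cover is near (430,480) and the opening near (215,150).

Run:
```python
from h import *
cs,Ts=snap('scene'); cd,Td=snap('side')
A=lambda p:np.array(p,float)/4.2+[240,205]-0.4
B=lambda p:np.array(p,float)/5+[200,130]-0.4
def rep(n,P):
    e=np.roll(P,-1,0)-P
    print(n,'ctr',P[:,:2].mean(0).round(4),'len',np.linalg.norm(e,axis=1).round(3),'ang',np.degrees(np.arctan2(e[:,1],e[:,0])).round(1))
rep('cover sc',topos(cs,Ts,A([(47,122),(195,58),(280,147),(130,211)]),.008))
rep('cover sd',topos(cd,Td,B([(328,440),(500,420),(537,509),(357,530)]),.008))
rep('hole sc',topos(cs,Ts,A([(522,183),(656,207),(640,333),(498,310)]),.08))
rep('hole sd',topos(cd,Td,B([(143,160),(232,112),(300,122),(220,187)]),.08))
rep('foot sc',topos(cs,Ts,A([(432,234),(733,283),(712,527),(380,465)]),.006))
print('bar top sc',topos(cs,Ts,A([(152,75)]),.042),topos(cs,Ts,A([(129,62),(152,55),(194,97),(170,103)]),.042).mean(0), 'sd',topos(cd,Td,B([(407,400),(435,395),(446,430),(413,436)]),.042).mean(0))
print('hook tops sc',topos(cs,Ts,A([(467,140),(722,185)]),.128),'sd',topos(cd,Td,B([(150,50),(297,95)]),.128))
s=r.get_state();print(quat(s['tcp_rot']).as_matrix().round(3))
```

```text
cover sc ctr [0.5025 0.0314] len [0.089 0.08  0.086 0.077] ang [ 161.5   69.8  -20.5 -107.8]
cover sd ctr [0.5009 0.0264] len [0.089 0.081 0.089 0.08 ] ang [ -21.  -109.5  158.6   70.9]
hole sc ctr [0.5157 0.2697] len [0.058 0.076 0.058 0.078] ang [ 112.8   24.1  -64.8 -155.7]
hole sd ctr [0.5181 0.2743] len [0.073 0.042 0.086 0.056] ang [  20.4  -51.  -148.8  112.3]
foot sc ctr [0.5139 0.2693] len [0.141 0.143 0.14  0.143] ang [ 114.7   24.1  -65.5 -155.5]
bar top sc [[0.50154589 0.02422849 0.042     ]] [0.50116845 0.02964724 0.042     ] sd [0.49993551 0.02842657 0.042     ]
hook tops sc [[0.52931997 0.21842559 0.128     ]
 [0.48864562 0.31523981 0.128     ]] sd [[0.49572057 0.31403109 0.128     ]
 [0.53682705 0.21925167 0.128     ]]
[[-0.896  0.444 -0.001]
 [ 0.444  0.896 -0.001]
 [ 0.    -0.001 -1.   ]]
```

Request:
arm_command:
  series:
    - {"x":0.018,"y":-0.046,"z":0,"yaw":-0.12}
    - {"x":0.036,"y":-0.092,"z":0,"yaw":-0.24}
    - {"x":0.053,"y":-0.138,"z":0,"yaw":-0.36}
    - {"x":0.071,"y":-0.184,"z":0,"yaw":-0.49}
    - {"x":0.089,"y":-0.23,"z":0,"yaw":-0.61}
    - {"x":0.107,"y":-0.276,"z":0,"yaw":-0.73}
    - {"x":0.124,"y":-0.322,"z":0,"yaw":-0.85}
    - {"x":0.142,"y":-0.368,"z":0,"yaw":-0.97}
    - {"x":0.16,"y":-0.414,"z":0,"yaw":-1.1}
    - {"x":0.178,"y":-0.46,"z":0,"yaw":-1.22}
    - {"x":0.195,"y":-0.506,"z":0,"yaw":-1.34}
    - {"x":0.213,"y":-0.553,"z":-0.03,"yaw":-1.463}
  gripper: 0.05
  newtons: 100

```text
time_s: 1.75
ee_pos: [0.504, 0.0284, 0.203]
tcp_rot: [0.001, 0.821, 0.571, 0.003]
ft_force: [0.6, -0.4, -0.4]
opening: 0.585
```

Request:
arm_command:
  series:
    - {"x":0,"y":0,"z":0,"yaw":0}
    - {"x":0,"y":0,"z":0,"yaw":0}
    - {"x":0,"y":0,"z":0,"yaw":0}

```text
time_s: 2.12
ee_pos: [0.5014, 0.0312, 0.2017]
tcp_rot: [-0.0, 0.819, 0.574, 0.001]
ft_force: [-0.3, 0.8, 0.2]
opening: 0.582
```

Run:
```python
from h import *
c,T=snap('wrist','w1'); s=r.get_state()
print(s['time_s'],s['ee_pos'],s['joints'].round(2),s['ft_force'],T.round(3))
im=cv2.imread('pics/w1.png')
cx,cy,a=0.501,0.029,np.radians(-20.3); u=np.array([np.cos(a),np.sin(a)]);v=np.array([-u[1],u[0]])
for hx,hy,z in((.045,.04,.008),(.008,.02,.042)):
    P=[np.r_[np.array([cx,cy])+sx*hx*u+sy*hy*v,z] for sx,sy in((1,1),(1,-1),(-1,-1),(-1,1))]
    q=proj(c,T,P);print(q.round(1).tolist());cv2.polylines(im,[np.round(q).astype(int)],True,(0,0,255),1)
cv2.imwrite('pics/w1o.png',im)
```

```text
2.175 [0.50146924 0.03116633 0.20174943] [-0.4   0.45  0.43  1.89 -0.24  0.85 -0.2 ] [-0.55644636 -0.91888844  0.669827  ] [[ 0.94   0.328  0.095  0.525]
 [-0.342  0.903  0.261  0.099]
 [-0.    -0.278  0.961  0.344]
 [ 0.     0.     0.     1.   ]]
[[328.4, 148.2], [325.1, 225.3], [239.3, 224.8], [236.9, 147.7]]
[[291.5, 174.2], [291.0, 216.5], [273.9, 216.4], [273.8, 174.1]]
```

View pics/w1o.png

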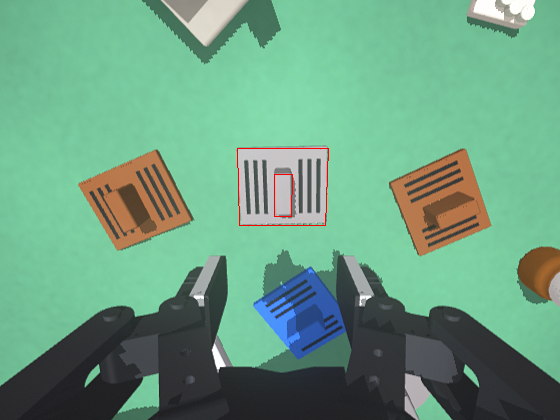

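The overlay of the predicted plate and bar, (237,148) to (328,225), matches the cover within about 1 px. I'll descend.

Request:
arm_command:
  series:
    - {"x":0,"y":-0.002,"z":-0.04,"yaw":0}
    - {"x":0,"y":-0.002,"z":-0.08,"yaw":0}
    - {"x":0,"y":-0.002,"z":-0.12,"yaw":0}
    - {"x":0,"y":-0.002,"z":-0.15,"yaw":0}
    - {"x":0,"y":-0.002,"z":-0.17,"yaw":0}
    - {"x":0,"y":-0.002,"z":-0.18,"yaw":0}
    - {"x":0,"y":-0.002,"z":-0.186,"yaw":0}
    - {"x":0,"y":-0.002,"z":-0.186,"yaw":0}
    - {"x":0,"y":-0.002,"z":-0.186,"yaw":0}

```text
time_s: 3.3
ee_pos: [0.5019, 0.0276, 0.016]
tcp_rot: [0.0, 0.82, 0.572, 0.001]
ft_force: [0.1, 0.3, 0.9]
opening: 0.583
```

Request:
arm_command:
  series:
    - {"x":0,"y":0,"z":-0.002,"yaw":0}
    - {"x":0,"y":0,"z":-0.003,"yaw":0}

```text
time_s: 3.55
ee_pos: [0.5015, 0.0275, 0.0125]
tcp_rot: [0.0, 0.82, 0.572, 0.0]
ft_force: [-0.1, -0.5, -0.1]
opening: 0.587
```

Request:
arm_command:
  series:
    - {"x":0,"y":0,"z":0,"yaw":0}
    - {"x":0,"y":0,"z":0,"yaw":0}
    - {"x":0,"y":0,"z":0,"yaw":0}
    - {"x":0,"y":0,"z":0,"yaw":0}
    - {"x":0,"y":0,"z":0,"yaw":0}
    - {"x":0,"y":0,"z":0,"yaw":0}
  gripper: 0.0
  newtons: 100

```text
time_s: 4.3
ee_pos: [0.5015, 0.0274, 0.0126]
tcp_rot: [0.0, 0.82, 0.572, 0.0]
ft_force: [-1.2, 1.3, 4.9]
opening: 0.169
```

Request:
arm_command:
  series:
    - {"x":0,"y":0,"z":0.02,"yaw":0}
    - {"x":0,"y":0,"z":0.07,"yaw":0}
    - {"x":0,"y":0,"z":0.12,"yaw":0}
    - {"x":0,"y":0.0,"z":0.17,"yaw":0}
    - {"x":0,"y":0.0,"z":0.2,"yaw":0}
    - {"x":0.002,"y":0.035,"z":0.2,"yaw":0.11}
    - {"x":0.004,"y":0.07,"z":0.2,"yaw":0.23}
    - {"x":0.006,"y":0.11,"z":0.2,"yaw":0.36}
    - {"x":0.008,"y":0.15,"z":0.2,"yaw":0.49}
    - {"x":0.01,"y":0.19,"z":0.2,"yaw":0.62}
    - {"x":0.012,"y":0.225,"z":0.2,"yaw":0.73}
    - {"x":0.0125,"y":0.24,"z":0.2,"yaw":0.778}

```text
time_s: 5.8
ee_pos: [0.5127, 0.2699, 0.2111]
tcp_rot: [-0.001, 0.54, 0.842, -0.001]
ft_force: [0.4, -0.7, -1.9]
opening: 0.17
```

Request:
arm_command:
  series:
    - {"x":0,"y":0,"z":0,"yaw":0}
    - {"x":0,"y":0,"z":0,"yaw":0}
    - {"x":0,"y":0,"z":0,"yaw":0}

```text
time_s: 6.18
ee_pos: [0.5143, 0.2655, 0.2124]
tcp_rot: [0.0, 0.543, 0.84, -0.0]
ft_force: [-0.3, 0.6, -1.4]
opening: 0.168
```

```bash
cat > ov.py <<'E'
from h import *
def ov(tag,view=('scene','wrist','side')):
    s=r.get_state(); M=quat(s['tcp_rot']).as_matrix()
    print(s['time_s'],s['ee_pos'],s['ft_force'],s['opening'],'jaw deg',np.degrees(np.arctan2(M[1,1],M[0,1])))
    cx,cy,a=0.514,0.269,np.radians(24.4); u=np.array([np.cos(a),np.sin(a)]);v=np.array([-u[1],u[0]])
    W=lambda x,y,z:np.r_[np.array([cx,cy])+x*u+y*v,z]
    out=[]
    for n in view:
        c,T=snap(n); im=c['image'][:,:,::-1].copy()
        rect=lambda hx,hy,z:[W(x,y,z) for x,y in((hx,hy),(hx,-hy),(-hx,-hy),(-hx,hy))]
        L=[(rect(.069,.047,.08),(0,0,255)),(rect(.072,.07,.006),(0,0,255)),
           ([W(x,.05,z) for x,z in((-.012,.128),(.012,.128),(.012,.09),(-.012,.09))],(255,0,0)),
           ([W(x,-.05,z) for x,z in((-.012,.128),(.012,.128),(.012,.09),(-.012,.09))],(255,0,0))]
        big=cv2.resize(im,None,fx=3,fy=3,interpolation=cv2.INTER_CUBIC)
        for P,col in L:
            q=(proj(c,T,P)+.5)*3
            if np.abs(q).max()<5000: cv2.polylines(big,[np.round(q).astype(int)],True,col,1)
        m=(proj(c,T,[W(0,0,.12)])[0]*3).astype(int)
        x0,y0=np.clip(m-[200,300],0,[1680-400,1260-600])
        out.append(big[y0:y0+600,x0:x0+400] if n!='wrist' else cv2.resize(big,(800,600)))
        if n=='wrist': cv2.imwrite(f'pics/{tag}w.png',out.pop())
    if out: cv2.imwrite(f'pics/{tag}.png',np.hstack(out))
E
python3 -c "
from ov import *
ov('o1')"
```

```text
6.175 [0.51428027 0.26546182 0.21241874] [-0.28660016  0.56606287 -1.42866646] 0.16788305774004572 jaw deg 24.21572287708871
```

View pics/o1.png

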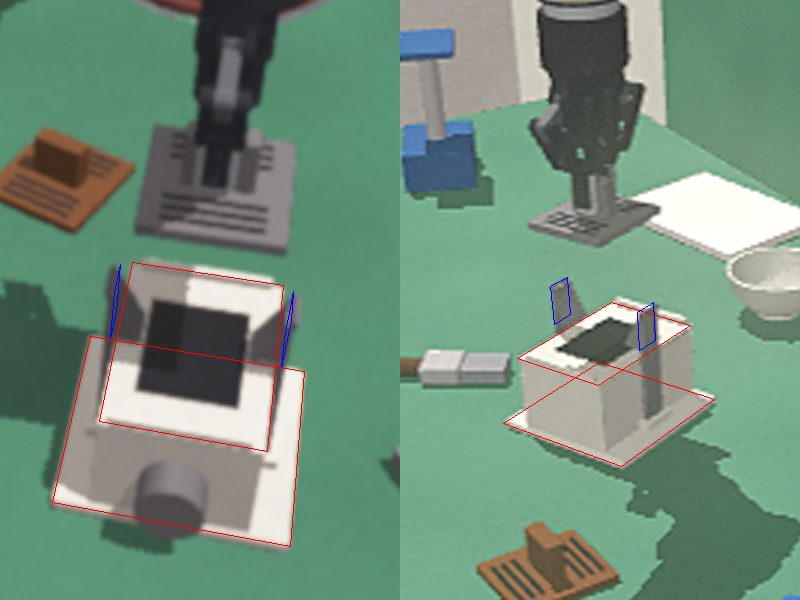

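View pics/o1w.png

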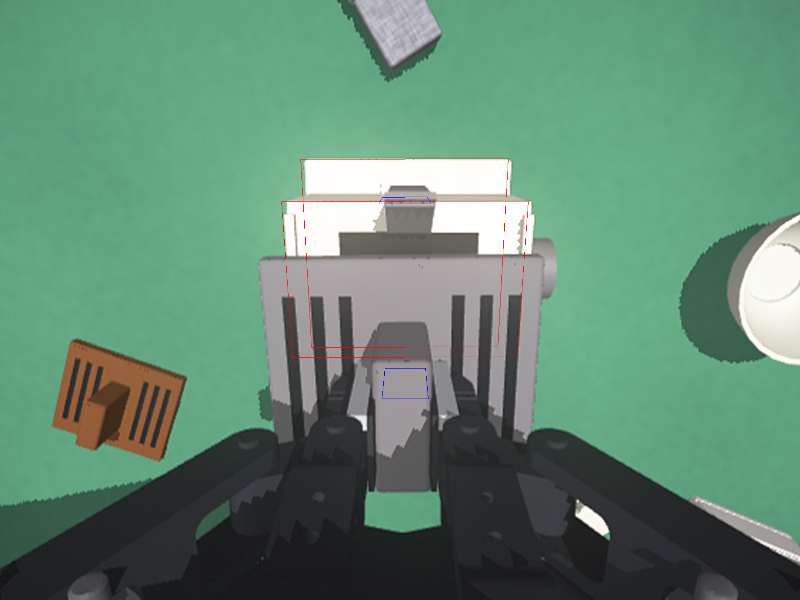

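The overlay agrees with the intake top, foot and hooks within about 2 mm. The cover hangs level, with its bar at (402,430) in the wrist view. I'll correct the offset and lower to just above the ramps.

Request:
arm_command:
  series:
    - {"x":0.001,"y":0.0025,"z":-0.02,"yaw":0}
    - {"x":0.001,"y":0.0025,"z":-0.04,"yaw":0}
    - {"x":0.001,"y":0.0025,"z":-0.055,"yaw":0}
    - {"x":0.001,"y":0.0025,"z":-0.068,"yaw":0}
    - {"x":0.001,"y":0.0025,"z":-0.078,"yaw":0}
    - {"x":0.001,"y":0.0025,"z":-0.082,"yaw":0}
    - {"x":0.001,"y":0.0025,"z":-0.082,"yaw":0}
    - {"x":0.001,"y":0.0025,"z":-0.082,"yaw":0}
  newtons: 120

```text
time_s: 7.32
ee_pos: [0.5153, 0.2701, 0.1308]
tcp_rot: [0.0, 0.542, 0.841, 0.001]
ft_force: [-0.1, -0.6, -1.3]
opening: 0.162
```

```bash
python3 -c "
from ov import *
ov('o2')"
```

```text
7.325 [0.51532606 0.27014916 0.13083879] [-0.07962363 -0.58435892 -1.3286215 ] 0.16249998584848876 jaw deg 24.40976562759024
```

View pics/o2.png

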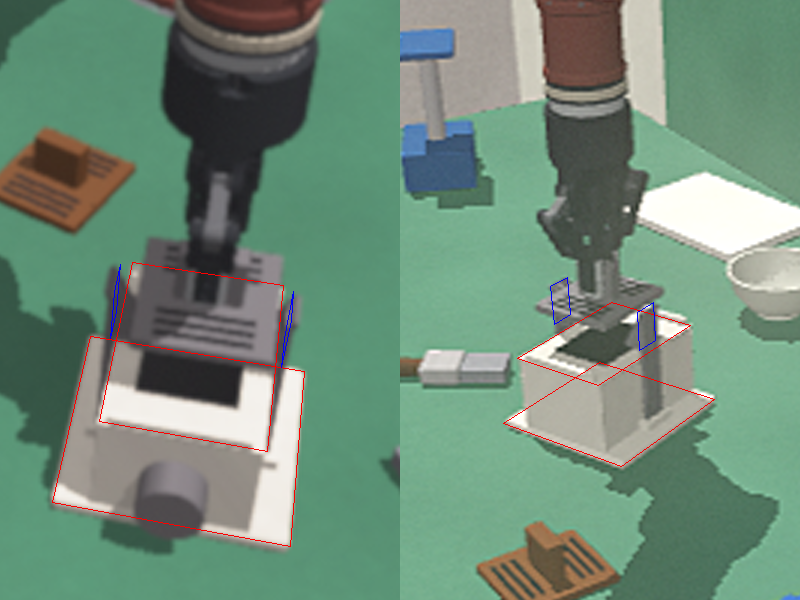

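The cover sits between the hooks, with the plate at (210,300) in the left panel and clear of both. I'll push down.

Request:
arm_command:
  series:
    - {"x":0,"y":-0.0015,"z":-0.006,"yaw":0}
    - {"x":0,"y":-0.0015,"z":-0.012,"yaw":0}
    - {"x":0,"y":-0.0015,"z":-0.016,"yaw":0}
    - {"x":0,"y":-0.0015,"z":-0.02,"yaw":0}

```text
time_s: 7.98
ee_pos: [0.5154, 0.2695, 0.1108]
tcp_rot: [0.0, 0.541, 0.841, 0.001]
ft_force: [-0.8, 2.8, 5.1]
opening: 0.156
```

Request:
arm_command:
  series:
    - {"x":0,"y":0,"z":-0.004,"yaw":0}
    - {"x":0,"y":0,"z":-0.008,"yaw":0}
    - {"x":0,"y":0,"z":-0.012,"yaw":0}
    - {"x":0,"y":0,"z":-0.014,"yaw":0}

```text
time_s: 8.48
ee_pos: [0.516, 0.2717, 0.0983]
tcp_rot: [0.0, 0.541, 0.841, 0.003]
ft_force: [-3.4, 4.7, 13.5]
opening: 0.157
```

Request:
arm_command:
  series:
    - {"x":0,"y":0.001,"z":-0.003,"yaw":0}
    - {"x":0,"y":0.001,"z":-0.005,"yaw":0}
    - {"x":0,"y":0.001,"z":-0.006,"yaw":0}
    - {"x":0,"y":0.001,"z":-0.007,"yaw":0}

```text
time_s: 8.98
ee_pos: [0.5165, 0.2723, 0.0964]
tcp_rot: [0.001, 0.541, 0.841, 0.004]
ft_force: [-11.8, 1.2, 42.3]
opening: 0.156
```

Request:
arm_command:
  series:
    - {"x":0,"y":0,"z":0.002,"yaw":0}
    - {"x":0,"y":0,"z":0.003,"yaw":0}

```text
time_s: 9.22
ee_pos: [0.5166, 0.2725, 0.0967]
tcp_rot: [0.001, 0.541, 0.841, 0.004]
ft_force: [-4.2, 3.9, 18.0]
opening: 0.155
```

```bash
python3 -c "
from ov import *
ov('o3')"
```

```text
9.225 [0.51659882 0.2724868  0.09670462] [-4.20532032  3.93644819 18.04497911] 0.15537591040734688 jaw deg 24.516698928577117
```

View pics/o3.png

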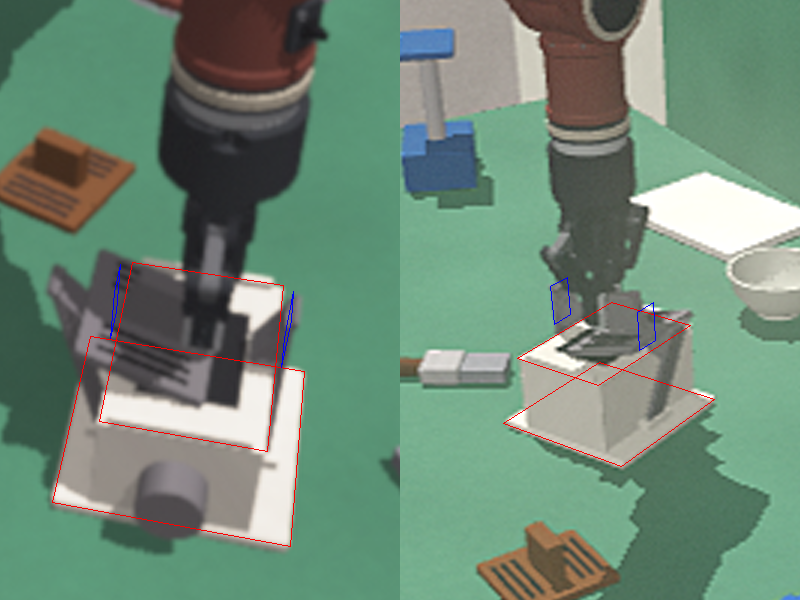

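View pics/o3w.png

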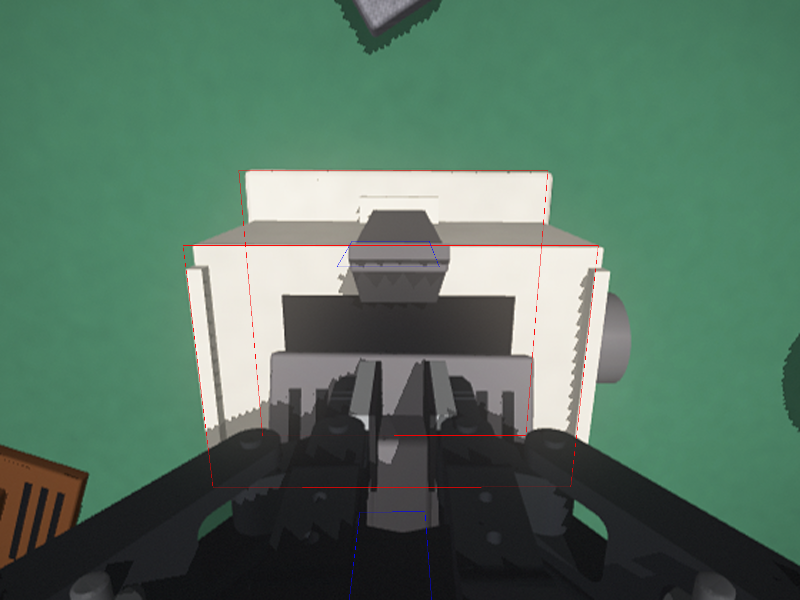

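The view shows a failure. The plate met the -y hook first (left hook bent outwards at (70,290)) and pitched in the grip about the jaw axis. I'll lift it clear, lay it flat on the free bench spot, regrip, and retry centred further towards +y.

Request:
arm_command:
  series:
    - {"x":0,"y":0,"z":0.015,"yaw":0}
    - {"x":0,"y":0,"z":0.03,"yaw":0}
    - {"x":0,"y":0,"z":0.06,"yaw":0}
    - {"x":0,"y":0,"z":0.1,"yaw":0}
    - {"x":0,"y":0.0,"z":0.12,"yaw":0}
    - {"x":-0.002,"y":-0.035,"z":0.12,"yaw":-0.11}
    - {"x":-0.004,"y":-0.07,"z":0.12,"yaw":-0.23}
    - {"x":-0.007,"y":-0.11,"z":0.12,"yaw":-0.36}
    - {"x":-0.01,"y":-0.15,"z":0.12,"yaw":-0.49}
    - {"x":-0.012,"y":-0.19,"z":0.12,"yaw":-0.62}
    - {"x":-0.014,"y":-0.225,"z":0.1,"yaw":-0.73}
    - {"x":-0.0155,"y":-0.243,"z":0.06,"yaw":-0.778}

```text
time_s: 10.88
ee_pos: [0.5002, 0.0224, 0.1529]
tcp_rot: [0.002, 0.822, 0.57, 0.001]
ft_force: [0.6, 0.7, -2.5]
opening: 0.161
```

Request:
arm_command:
  series:
    - {"x":0,"y":0,"z":-0.03,"yaw":0}
    - {"x":0,"y":0,"z":-0.06,"yaw":0}
    - {"x":0,"y":0,"z":-0.085,"yaw":0}
    - {"x":0,"y":0,"z":-0.1,"yaw":0}

```text
time_s: 11.38
ee_pos: [0.4984, 0.0252, 0.0509]
tcp_rot: [-0.0, 0.82, 0.572, -0.002]
ft_force: [-0.1, -0.0, -2.3]
opening: 0.158
```

```bash
python3 -c "
from ov import *
ov('o4',('scene','wrist'))
c,T=snap('side');cv2.imwrite('pics/o4s.png',cv2.resize(c['image'][100:310,180:380,::-1],None,fx=2.8,fy=2.8,interpolation=cv2.INTER_CUBIC))"
```

```text
11.375 [0.49844502 0.02522001 0.05093721] [-0.09617211 -0.03192435 -2.29924877] 0.15765001155279043 jaw deg -20.235230297503023
```

View pics/o4s.png

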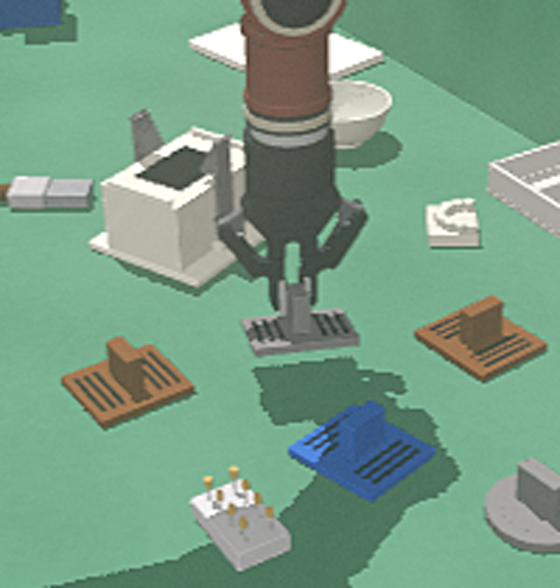

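The cover is still held at (300,315) and pitched, and the hooks are upright again. I'll lower with a weak grip so the bench levels it. Eleven pictures have been viewed, so I'll keep the last for the end check.

Request:
arm_command:
  series:
    - {"x":0,"y":0,"z":-0.008,"yaw":0}
    - {"x":0,"y":0,"z":-0.014,"yaw":0}
    - {"x":0,"y":0,"z":-0.02,"yaw":0}
    - {"x":0,"y":0,"z":-0.025,"yaw":0}
    - {"x":0,"y":0,"z":-0.028,"yaw":0}
  newtons: 20

```text
time_s: 12.15
ee_pos: [0.4993, 0.0265, 0.024]
tcp_rot: [-0.0, 0.82, 0.572, -0.0]
ft_force: [0.1, -0.8, -2.0]
opening: 0.158
```

Request:
arm_command:
  series:
    - {"x":0,"y":0,"z":-0.002,"yaw":0}
    - {"x":0,"y":0,"z":-0.004,"yaw":0}
    - {"x":0,"y":0,"z":-0.006,"yaw":0}
    - {"x":0,"y":0,"z":-0.006,"yaw":0}

```text
time_s: 12.65
ee_pos: [0.4993, 0.0265, 0.0182]
tcp_rot: [-0.0, 0.82, 0.572, -0.0]
ft_force: [-0.8, -0.0, -1.9]
opening: 0.158
```

Request:
arm_command:
  series:
    - {"x":0,"y":0,"z":-0.002,"yaw":0}
    - {"x":0,"y":0,"z":-0.003,"yaw":0}
    - {"x":0,"y":0,"z":-0.004,"yaw":0}
    - {"x":0,"y":0,"z":-0.004,"yaw":0}

```text
time_s: 13.15
ee_pos: [0.4994, 0.0263, 0.0156]
tcp_rot: [-0.0, 0.82, 0.572, 0.0]
ft_force: [-2.5, 0.6, 10.7]
opening: 0.155
```

Run:
```python
from h import *
c,T=snap('side','s5'); im=c['image'].astype(int)
# grey, non-green mask near the cover
hsv=cv2.cvtColor(c['image'],cv2.COLOR_RGB2HSV); print(hsv[215:240:3,270:305:5,1])
```

```text
[[78 80 11 12 10 80 80]
 [81 83 13 11 11 84 81]
 [78 80 14 11  9 87 38]
 [89 37  9 12 11 19 90]
 [10 60 22 12  4 28  5]
 [ 7 15 79 15  4 38 66]
 [10  8 10 12  8 17 13]
 [79  5 11  6  9  4 62]
 [87 52 96 82 84 84 81]]
```

Request:
arm_command:
  series:
    - {"x":0,"y":0,"z":0,"yaw":0}
    - {"x":0,"y":0,"z":0,"yaw":0}
    - {"x":0,"y":0,"z":0,"yaw":0}
    - {"x":0,"y":0,"z":0,"yaw":0}
    - {"x":0,"y":0,"z":0.04,"yaw":0}
    - {"x":0,"y":0,"z":0.09,"yaw":0}
    - {"x":0,"y":0,"z":0.14,"yaw":0}
    - {"x":0,"y":0,"z":0.186,"yaw":0}
    - {"x":0,"y":0,"z":0.186,"yaw":0}
    - {"x":0,"y":0,"z":0.186,"yaw":0}
  gripper: 0.05

```text
time_s: 14.45
ee_pos: [0.4987, 0.0267, 0.1997]
tcp_rot: [-0.001, 0.82, 0.573, -0.001]
ft_force: [-0.1, 1.1, -0.2]
opening: 0.584
```

```bash
cat > cov.py <<'E'
from h import *
def grey(c,lo=70,hi=230): 
    h=cv2.cvtColor(c['image'],cv2.COLOR_RGB2HSV); return ((h[...,1]<45)&(h[...,2]>lo)&(h[...,2]<hi)).astype(np.uint8)
if __name__=='__main__':
    s=r.get_state(); print(s['time_s'],s['ee_pos'],s['opening'])
    for n in('wrist','scene','side'):
        c,T=snap(n,'c6'+n); m=cv2.morphologyEx(grey(c),cv2.MORPH_CLOSE,np.ones((7,7)))
        k,lab,st,ce=cv2.connectedComponentsWithStats(m)
        p=proj(c,T,[[.5,.029,.01]])[0]
        i=min((i for i in range(1,k) if st[i,4]>200),key=lambda i:np.hypot(*(ce[i]-p)))
        print(n,p.round(1),st[i],ce[i].round(1))
        cn=max(cv2.findContours((lab==i).astype(np.uint8),cv2.RETR_EXTERNAL,cv2.CHAIN_APPROX_NONE)[0],key=len)
        if n=='wrist':
            w=topos(c,T,cn.reshape(-1,2),.008)[:,:2]
            b=cv2.minAreaRect((w*1000).astype(np.float32)); print(b)
            q=cv2.approxPolyDP(cn,5,True).reshape(-1,2); print(q.tolist())
E
python3 cov.py
```

```text
14.45 [0.49866234 0.02673229 0.19970942] 0.584497668579751
wrist [282.9 183.6] [ 239  176   89   75 6413] [282.7 212.2]
((488.534423828125, -1.4994544982910156), (80.01882934570312, 89.26190948486328), 69.64909362792969)
[[239, 176], [241, 249], [324, 249], [327, 177]]
scene [278.3 234.5] [ 244  209   54   38 1176] [270.4 226.9]
side [284.8 223.3] [267 216  42  30 843] [287.4 232.5]
```

The cover lies flat again: it measures 80.0 by 89.3 mm, centre (0.4885, -0.0015), x axis at -20.35°. It had slid about 28 mm along its bar. I'll regrip at the new centre and check the earlier hover numerically.

Request:
arm_command:
  series:
    - {"x":-0.01,"y":-0.028,"z":-0.04,"yaw":0}
    - {"x":-0.01,"y":-0.028,"z":-0.08,"yaw":0}
    - {"x":-0.01,"y":-0.028,"z":-0.12,"yaw":0}
    - {"x":-0.01,"y":-0.028,"z":-0.15,"yaw":0}
    - {"x":-0.01,"y":-0.028,"z":-0.17,"yaw":0}
    - {"x":-0.01,"y":-0.028,"z":-0.182,"yaw":0}
    - {"x":-0.01,"y":-0.028,"z":-0.187,"yaw":0}
    - {"x":-0.01,"y":-0.028,"z":-0.187,"yaw":0}

```text
time_s: 15.6
ee_pos: [0.4895, -0.0016, 0.0133]
tcp_rot: [-0.0, 0.82, 0.572, -0.0]
ft_force: [-0.3, 0.6, 0.5]
opening: 0.587
```

Run:
```python
from h import *
c,_=snap('wrist'); Tt=np.array(c['T_tool_cam'])
# o1w level check: plate +y edge corners in tool coords, cover centre offset d along tool x(-v); plate top z
for pitch in(0,5,10):
  for d in(0,.0016,.004):
    a=np.radians(pitch)
    P=[]
    for y in(-.045,.045):
        # tool: x = -(seat y) or +; z down. plate top 4.6mm beyond tip-(...)
        for sg in(1,):
            x=sg*(.04+d)*np.cos(a); z=.0046+sg*.04*np.sin(a); P.append([x,y,z])
    q=proj(c,Tt,P);print(pitch,d,q.round(1).tolist())
print('seen (182,180),(380,180)')
```

```text
0 0 [[181.5, 186.0], [384.4, 185.9]]
0 0.0016 [[181.2, 182.4], [384.7, 182.4]]
0 0.004 [[180.7, 177.1], [385.1, 177.0]]
5 0 [[183.7, 184.7], [382.1, 184.6]]
5 0.0016 [[183.4, 181.2], [382.4, 181.2]]
5 0.004 [[183.0, 176.0], [382.8, 175.9]]
10 0 [[185.9, 184.1], [379.9, 184.0]]
10 0.0016 [[185.6, 180.8], [380.1, 180.7]]
10 0.004 [[185.2, 175.7], [380.6, 175.6]]
seen (182,180),(380,180)
```

Request:
arm_command:
  series:
    - {"x":-0.001,"y":0,"z":-0.002,"yaw":0}
    - {"x":-0.001,"y":0,"z":-0.002,"yaw":0}
    - {"x":-0.001,"y":0,"z":-0.002,"yaw":0}
    - {"x":-0.001,"y":0,"z":-0.002,"yaw":0}
    - {"x":-0.001,"y":0,"z":-0.002,"yaw":0}
    - {"x":-0.001,"y":0,"z":-0.002,"yaw":0}
  gripper: 0.0
  newtons: 120

```text
time_s: 16.4
ee_pos: [0.4886, -0.0015, 0.012]
tcp_rot: [0.0, 0.82, 0.572, 0.0]
ft_force: [-1.3, 0.8, 7.0]
opening: 0.17
```

Request:
arm_command:
  series:
    - {"x":0,"y":0,"z":0.02,"yaw":0}
    - {"x":0,"y":0,"z":0.07,"yaw":0}
    - {"x":0,"y":0,"z":0.12,"yaw":0}
    - {"x":0,"y":0.0,"z":0.16,"yaw":0}
    - {"x":0.002,"y":0.03,"z":0.18,"yaw":0.08}
    - {"x":0.006,"y":0.07,"z":0.18,"yaw":0.2}
    - {"x":0.01,"y":0.11,"z":0.18,"yaw":0.32}
    - {"x":0.014,"y":0.155,"z":0.18,"yaw":0.45}
    - {"x":0.018,"y":0.2,"z":0.18,"yaw":0.58}
    - {"x":0.023,"y":0.24,"z":0.18,"yaw":0.69}
    - {"x":0.026,"y":0.263,"z":0.18,"yaw":0.76}
    - {"x":0.0272,"y":0.2713,"z":0.18,"yaw":0.781}

```text
time_s: 17.9
ee_pos: [0.5152, 0.2705, 0.1907]
tcp_rot: [-0.0, 0.54, 0.842, -0.001]
ft_force: [0.4, -1.5, -1.9]
opening: 0.17
```

Request:
arm_command:
  series:
    - {"x":0,"y":0,"z":-0.02,"yaw":0}
    - {"x":0,"y":0,"z":-0.04,"yaw":0}
    - {"x":0,"y":0,"z":-0.055,"yaw":0}
    - {"x":0,"y":0,"z":-0.062,"yaw":0}
    - {"x":0,"y":0,"z":-0.062,"yaw":0}
    - {"x":0,"y":0,"z":-0.062,"yaw":0}

```text
time_s: 18.65
ee_pos: [0.5162, 0.2698, 0.13]
tcp_rot: [0.0, 0.54, 0.841, 0.001]
ft_force: [-0.2, 0.5, -2.0]
opening: 0.164
```

Run:
```python
from h import *
s=r.get_state();print(s['ee_pos'],s['ft_force'],s['ft_torque'])
c,T=snap('wrist','w7')
g=cv2.cvtColor(c['image'],cv2.COLOR_RGB2GRAY).astype(int)
for u in(200,230,330,360): print(u,g[120:215,u].tolist())
Tt=np.array(c['T_tool_cam'])
for z in(.004,.008): print(proj(c,Tt,[[.04,-.045,z],[.04,.045,z]]).round(1).tolist())
```

```text
[0.51617452 0.26984857 0.12998542] [-0.23770219  0.48941202 -2.03146265] [ 0.00666071  0.00732713 -0.00083323]
200 [242, 242, 242, 242, 242, 242, 243, 242, 243, 243, 242, 243, 243, 243, 243, 243, 243, 243, 243, 243, 243, 243, 243, 243, 246, 224, 159, 149, 150, 150, 150, 150, 151, 152, 152, 152, 148, 199, 233, 237, 237, 238, 237, 238, 237, 237, 237, 237, 237, 237, 237, 238, 237, 237, 237, 237, 237, 237, 236, 237, 236, 236, 236, 238, 229, 157, 89, 102, 121, 134, 134, 137, 136, 137, 136, 136, 134, 136, 136, 136, 136, 134, 136, 136, 135, 134, 134, 132, 134, 134, 134, 133, 136, 114, 77]
230 [241, 241, 241, 242, 241, 242, 243, 243, 243, 243, 243, 242, 242, 242, 242, 241, 241, 241, 241, 240, 240, 241, 241, 241, 243, 229, 176, 150, 152, 153, 151, 151, 150, 151, 152, 153, 151, 175, 224, 239, 240, 239, 238, 237, 238, 237, 237, 237, 237, 237, 237, 237, 237, 237, 236, 236, 236, 236, 236, 236, 236, 236, 236, 238, 229, 156, 88, 86, 112, 133, 133, 136, 136, 136, 135, 134, 135, 134, 134, 134, 133, 133, 134, 133, 133, 132, 133, 132, 133, 133, 133, 131, 131, 132, 131]
330 [236, 236, 236, 237, 237, 237
[... 288 characters left out ...]
43, 217, 128, 88, 99, 121, 131, 134, 135, 134, 134, 135, 135, 134, 135, 134, 134, 134, 134, 133, 133, 133, 132, 133, 132, 133, 133, 132, 131, 132, 131, 131]
360 [238, 238, 238, 238, 237, 238, 237, 238, 238, 237, 238, 238, 238, 239, 239, 239, 239, 239, 240, 239, 239, 239, 239, 239, 239, 241, 226, 172, 144, 148, 149, 150, 150, 150, 152, 152, 152, 150, 174, 226, 241, 241, 240, 240, 240, 240, 240, 240, 239, 240, 239, 239, 240, 239, 239, 239, 239, 239, 239, 239, 239, 239, 240, 243, 218, 130, 89, 102, 122, 132, 134, 136, 137, 113, 117, 137, 136, 136, 135, 135, 134, 134, 135, 134, 133, 133, 135, 133, 134, 134, 133, 134, 135, 116, 78]
[[179.7, 186.9], [383.2, 186.8]]
[[182.2, 185.0], [380.7, 184.9]]
```

Run:
```python
from h import *
c,T=snap('wrist','w8'); a=np.radians(24.4);u=np.array([np.cos(a),np.sin(a)]);v=np.array([-u[1],u[0]]);s=r.get_state();t=s['ee_pos'][:2]
def co(P): return [((p[:2]-t)@u*1e3,(p[:2]-t)@v*1e3) for p in P]
print('seat +y edge',np.round(co(topos(c,T,[(200,157.2),(230,157.8),(330,158),(360,158.4)],.08)),1),'seat y=edge-47')
print('wall foot',np.round(co(topos(c,T,[(200,145.5),(230,145.5),(330,146.2),(360,146.6)],.006)),1))
g=cv2.cvtColor(c['image'],cv2.COLOR_RGB2GRAY).astype(int)
f=cv2.cvtColor(c['image'],cv2.COLOR_RGB2HSV)[...,1]
print('col sat row135',[i for i in range(100,460) if (f[135,i]<45)!=(f[135,i-1]<45)])
for row in(115,130):
    L=[i for i in range(100,460) if (f[row,i]<45)!=(f[row,i-1]<45)];print(row,L)
for cc in (190,215,345,370):
    L=[i for i in range(40,150) if (f[i,cc]<45)!=(f[i-1,cc]<45)];print(cc,L,np.round(co(topos(c,T,[(cc,k) for k in L],.006)),1) if L else '')
```

```text
seat +y edge [[-46.2  46.9]
 [-29.2  46.6]
 [ 27.6  46.7]
 [ 44.6  46.5]] seat y=edge-47
wall foot [[-63.2  46.5]
 [-39.9  46.5]
 [ 38.   46.2]
 [ 61.3  45.9]]
col sat row135 [189, 376]
115 [189, 349]
130 [188, 376]
190 [115] [[-69.3  69.3]]
215 [114] [[-50.3  70.1]]
345 [115] [[48.3 69.6]]
370 [116] [[67.4 68.9]]
```

Relative to the TCP, the seat centre is at y -0.3 mm and the cover at y -0.6 mm. The cover is level and aligned to better than 1 mm. I'll push gently in stages.

Request:
arm_command:
  series:
    - {"x":0,"y":0,"z":-0.006,"yaw":0}
    - {"x":0,"y":0,"z":-0.011,"yaw":0}
    - {"x":0,"y":0,"z":-0.015,"yaw":0}
    - {"x":0,"y":0,"z":-0.017,"yaw":0}
    - {"x":0,"y":0,"z":-0.017,"yaw":0}

```text
time_s: 19.38
ee_pos: [0.516, 0.2699, 0.1124]
tcp_rot: [0.0, 0.54, 0.841, 0.0]
ft_force: [0.1, 0.5, 0.1]
opening: 0.168
```

Run:
```python
from h import *
s=r.get_state();print(s['ee_pos'],s['ft_force'],s['ft_torque'])
```

```text
[0.51597156 0.26988719 0.11235257] [0.11745255 0.54508163 0.0695582 ] [ 0.01544142 -0.08297166 -0.01726147]
```

Request:
arm_command:
  series:
    - {"x":0,"y":0,"z":-0.003,"yaw":0}
    - {"x":0,"y":0,"z":-0.006,"yaw":0}

```text
time_s: 19.62
ee_pos: [0.5165, 0.2701, 0.1071]
tcp_rot: [0.001, 0.54, 0.841, 0.001]
ft_force: [-0.6, 0.0, 7.4]
opening: 0.166
```

```bash
cat > st.py <<'E'
from h import *
s=r.get_state();a=np.radians(24.4);u=np.array([np.cos(a),np.sin(a),0]);v=np.array([-u[1],u[0],0])
f=s['ft_force'];m=s['ft_torque'];print(s['time_s'],s['ee_pos'].round(4),'F u,v,z',f@u,f@v,f[2],'M u,v',m@u,m@v,s['opening'])
c,T=snap('wrist','st')
g=cv2.cvtColor(c['image'],cv2.COLOR_RGB2GRAY).astype(int)
for x in(215,345): 
    col=g[100:215,x]; print(x,[(i+100,col[i]) for i in range(1,115) if abs(col[i]-col[i-1])>25])
E
python3 st.py
```

```text
19.625 [0.5165 0.2701 0.1071] F u,v,z -0.5200328146144995 0.2602624209299917 7.361118950794058 M u,v 0.015237641946558632 0.05756761780813431 0.16575245868873564
215 [(115, np.int64(178)), (116, np.int64(225)), (149, np.int64(184)), (150, np.int64(145)), (164, np.int64(215)), (185, np.int64(155)), (186, np.int64(88))]
345 [(116, np.int64(168)), (117, np.int64(218)), (150, np.int64(180)), (151, np.int64(145)), (165, np.int64(221)), (185, np.int64(158)), (186, np.int64(86)), (188, np.int64(110))]
```

Request:
arm_command:
  series:
    - {"x":0,"y":0,"z":-0.003,"yaw":0}
    - {"x":0,"y":0,"z":-0.006,"yaw":0}
    - {"x":0,"y":0,"z":-0.008,"yaw":0}

```text
time_s: 20.05
ee_pos: [0.515, 0.2696, 0.0975]
tcp_rot: [-0.0, 0.54, 0.841, -0.001]
ft_force: [0.4, -0.3, -2.7]
opening: 0.166
```

```bash
python3 st.py
```

```text
20.05 [0.515  0.2696 0.0975] F u,v,z 0.23114249343118926 -0.3918471606438138 -2.7445890236486528 M u,v 0.013638415724037204 -0.10777143457379859 0.16571603754921618
215 [(115, np.int64(170)), (116, np.int64(222)), (151, np.int64(157)), (167, np.int64(212)), (185, np.int64(154)), (186, np.int64(87))]
345 [(116, np.int64(156)), (117, np.int64(210)), (151, np.int64(213)), (152, np.int64(155)), (168, np.int64(220)), (185, np.int64(157)), (186, np.int64(82)), (214, np.int64(96))]
```

Request:
arm_command:
  series:
    - {"x":0,"y":0,"z":-0.002,"yaw":0}
    - {"x":0,"y":0,"z":-0.004,"yaw":0}
    - {"x":0,"y":0,"z":-0.006,"yaw":0}
    - {"x":0,"y":0,"z":-0.006,"yaw":0}

```text
time_s: 20.6
ee_pos: [0.5157, 0.2698, 0.0923]
tcp_rot: [-0.0, 0.54, 0.841, 0.0]
ft_force: [0.4, -0.3, -0.6]
opening: 0.167
```

```bash
python3 st.py
```

```text
20.6 [0.5157 0.2698 0.0923] F u,v,z 0.26810135247508027 -0.4908525421589235 -0.6041472183678116 M u,v 0.0029942417635358976 -0.0534078352415307 0.1674672126137651
215 [(115, np.int64(170)), (116, np.int64(222)), (151, np.int64(209)), (152, np.int64(142)), (168, np.int64(189)), (169, np.int64(227)), (185, np.int64(153)), (186, np.int64(86))]
345 [(116, np.int64(157)), (117, np.int64(212)), (152, np.int64(214)), (153, np.int64(155)), (169, np.int64(188)), (170, np.int64(229)), (185, np.int64(157)), (186, np.int64(82)), (214, np.int64(96))]
```

Just touching at z = 0.0923, the expected home height. I'll press a little more to seat it.

Request:
arm_command:
  series:
    - {"x":0,"y":0,"z":-0.001,"yaw":0}
    - {"x":0,"y":0,"z":-0.002,"yaw":0}
    - {"x":0,"y":0,"z":-0.003,"yaw":0}

```text
time_s: 21.02
ee_pos: [0.5158, 0.2699, 0.092]
tcp_rot: [-0.0, 0.54, 0.841, 0.001]
ft_force: [-6.0, -1.9, 18.5]
opening: 0.164
```

```bash
python3 st.py; python3 -c "
from ov import *
ov('o9',('scene','side'))"
```

```text
21.025 [0.5158 0.2699 0.092 ] F u,v,z -6.216166777288202 0.7674096764086545 18.460584064928995 M u,v 0.024237548713492266 1.2583909135450653 0.16399164945556885
215 [(115, np.int64(164)), (116, np.int64(219)), (152, np.int64(157)), (169, np.int64(220)), (185, np.int64(154)), (186, np.int64(87))]
345 [(116, np.int64(152)), (117, np.int64(205)), (152, np.int64(214)), (153, np.int64(155)), (170, np.int64(222)), (185, np.int64(158)), (186, np.int64(82)), (214, np.int64(96))]
21.075 [0.51579999 0.26985923 0.09196867] [-4.52966417 -0.79522178 13.79352008] 0.16421785697173635 jaw deg 24.580151246256605
```

View pics/o9.png

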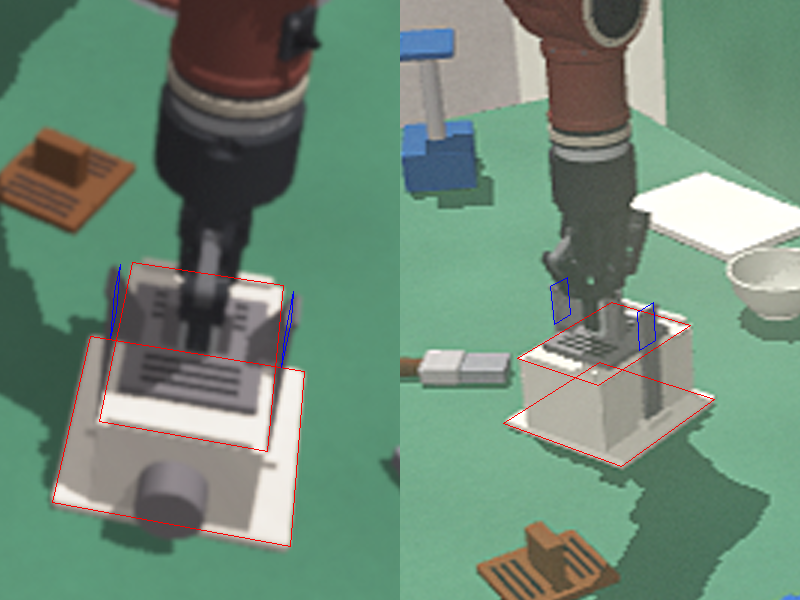

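The plate lies flat at (195,345), and both hooks stand upright at their starting pixels. I'll unload, open and withdraw.

Request:
arm_command:
  series:
    - {"x":0,"y":0,"z":0.001,"yaw":0}
    - {"x":0,"y":0,"z":0.002,"yaw":0}
    - {"x":0,"y":0,"z":0.002,"yaw":0}
    - {"x":0,"y":0,"z":0.002,"yaw":0}
    - {"x":0,"y":0,"z":0.002,"yaw":0}
    - {"x":0,"y":0,"z":0.03,"yaw":0}
    - {"x":0,"y":0,"z":0.07,"yaw":0}
    - {"x":0,"y":0,"z":0.12,"yaw":0}
    - {"x":0,"y":0,"z":0.15,"yaw":0}
    - {"x":0,"y":0,"z":0.15,"yaw":0}
    - {"x":0,"y":0,"z":0.15,"yaw":0}
  gripper: 0.05

```text
time_s: 22.55
ee_pos: [0.5148, 0.2695, 0.2381]
tcp_rot: [-0.001, 0.54, 0.841, -0.001]
ft_force: [-0.5, 0.5, -1.0]
opening: 0.583
```

Run:
```python
from h import *
s=r.get_state();print(s['time_s'],s['ee_pos'],s['ft_force'],s['opening'])
old=cv2.imread('pics/scene0.png').astype(int)
c,T=snap('scene','fin'); new=c['image'][:,:,::-1].astype(int)
# hook regions unchanged vs start?
q=proj(c,T,[[.534,.221,.12],[.494,.318,.12]]).round().astype(int)
for x,y in q: print((x,y),'diff',np.abs(new-old)[y-8:y+4,x-5:x+6].mean().round(1))
c,T=snap('wrist','finw')
h=cv2.cvtColor(c['image'],cv2.COLOR_RGB2HSV);m=((h[...,1]<60)&(h[...,2]>95)&(h[...,2]<175)).astype(np.uint8)
cx=np.array([.5158,.2698]);a=np.radians(24.4);u=np.array([np.cos(a),np.sin(a)]);v=np.array([-u[1],u[0]])
W=lambda x,y,z:np.r_[cx+x*u+y*v,z]
g=cv2.cvtColor(c['image'],cv2.COLOR_RGB2GRAY)
P=proj(c,T,[W(x,y,.088) for x,y in((-.045,.04),(.045,.04),(.045,-.04),(-.045,-.04))]);print('pred plate',P.round(1).tolist())
for yy in(.03,.0,-.03):
    xs=np.arange(-.06,.06,.0005);pp=proj(c,T,[W(x,yy,.088) for x in xs]).round().astype(int)
    d=g[pp[:,1].clip(0,419),pp[:,0].clip(0,559)].astype(int); e=np.where((d[:-1]>200)&(d[1:]<=200)|(d[:-1]<=200)&(d[1:]>200))[0];print('y',yy,'plate edges x',xs[e].round(4))
```

```text
22.55 [0.5147891 0.2694916 0.2380915] [-0.54553485  0.45458845 -1.02718095] 0.5831884094445613
(np.int64(350), np.int64(243)) diff 11.4
(np.int64(411), np.int64(254)) diff 2.9
pred plate [[231.2, 150.6], [336.2, 151.0], [332.1, 238.5], [234.5, 238.1]]
y 0.03 plate edges x [-0.0455  0.0445]
y 0.0 plate edges x [-0.0445  0.045 ]
y -0.03 plate edges x [-0.045   0.0445]
```

Run:
```python
from h import *
o=cv2.imread('pics/scene0.png',0);n=cv2.imread('pics/fin.png',0)
for nm,(x0,y0,x1,y1) in dict(hookR=(346,234,362,262),hookL=(398,244,416,272)).items():
    t=cv2.Canny(o[y0:y1,x0:x1],60,150);S=cv2.Canny(n[y0-8:y1+8,x0-8:x1+8],60,150)
    R_=cv2.matchTemplate(cv2.GaussianBlur(S,(3,3),0),cv2.GaussianBlur(t,(3,3),0),cv2.TM_CCOEFF_NORMED);_,mx,_,l=cv2.minMaxLoc(R_);print(nm,mx,'shift',l[0]-8,l[1]-8)
c,T=snap('scene')
cx=np.array([.5158,.2698]);a=np.radians(24.4);v=np.array([-np.sin(a),np.cos(a)])
p0=proj(c,T,[np.r_[cx-.054*v,.128]]);p1=proj(c,T,[np.r_[cx-(.054+.1*.05)*v,.128]]);print('0.1rad bend px',(p1-p0).round(1))
c,T=snap('wrist');g=cv2.cvtColor(c['image'],cv2.COLOR_RGB2GRAY);u=np.array([v[1],-v[0]])
for xx in(-.042,.042):
    ys=np.arange(-.047,.047,.0005);pp=proj(c,T,[np.r_[cx+xx*u+y*v,.088] for y in ys]).round().astype(int)
    d=g[pp[:,1],pp[:,0]].astype(int);e=np.where((d[:-1]>190)!=(d[1:]>190))[0];print(xx,ys[e].round(4))
```

```text
hookR 0.6163464188575745 shift 0 0
hookL 0.8978538513183594 shift 0 0
0.1rad bend px [[-2.8 -0.5]]
-0.042 [-0.0435 -0.0395  0.04  ]
0.042 [-0.0445 -0.0395  0.04  ]
```

```bash
python3 -c "
from h import *
print(r.job_done(), r.get_state()['time_s'])"
```

```text
the job is handed in; nothing more can be done
the job is handed in; nothing more can be done
```

The slotted grey cover is on the dust intake, flat and fully home, with both hooks back over its edges. I handed the job in at about 23 s, with the gripper open and lifted well clear.

- **First try failed:** the cover met the -y hook first and pitched over in the grip, with the tool reading 42 N. I laid it flat on the bench, regripped it at its measured centre, lined it up to within 1 mm and pushed again in stages. That push showed 7 N or less at each reading on the way down, then about 18 N seating it.
- **Final position:** the plate's edges in the wrist image lie at ±45 mm and ±40 mm about the seat centre at home height. The tool's lowest height (0.092 m) also matched the expected home height of about 0.092 m.
- **Hooks:** matching against the first picture shows both hooks shifted 0 px, where a 0.1 rad bend would be about 3 px. The match was strong for the +y hook (0.90) but weaker for the -y one (0.62), perhaps because of changed shadows. I had used all 12 picture views, so I could not look at it again by eye.

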